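# Set the one-hand wall clock to twelve by pushing its hand round with a fingertip

### The arm

A 7-joint arm with a two-finger parallel gripper is mounted at the origin on the work surface. World frame = base frame: x ahead of the robot, y to its left, z up, the work surface at z = 0. Lengths are in m, angles in degrees, forces in N, time in s.
With the tool pointing down it reaches from about 0.425 to 0.875 m from the base axis. Payload 4.7 kg.
Tool frame: the origin (TCP) lies midway between the tips of the shut fingers; the grasp point (between the pads) lies 19 mm behind it; z points along the fingers, x is the direction in which the jaws open and shut, and the axes are right-handed (so a half turn about z gives the same grasp; the last joint's range is limited). The gripper opens to 87 mm and grips with 3 to 60 N. Pads are 19 mm wide; open, the fingers measure 117 mm over their backs; the gripper's body (75 mm by 190 mm) begins 51 mm behind the grasp point.
Start: joints at [74.605, 18.392, -4.016, 83.108, 1.295, 78.541, -3.26], TCP at [0.181, -0.624, 0.223] pointing down, gripper open.
Joint ranges: [-163.93, 163.93], [-17.29, 119.83], [-79.2, 71.16], [3.27, 140.29], [-89.18, 269.18], [5.43, 117.66], [-154.24, 154.24]. Speed limits (degrees/s): [147.25, 147.25, 180, 180, 180, 180, 180].

### API

Orientations are given as [roll, pitch, yaw] about the fixed x, y, z axes, in that order (R = Rz(yaw) Ry(pitch) Rx(roll)).
In Python, from cell import telemetry, optics, env gives the robot as it stands.
- The arm moves only by the tool arm_command, never from a script. Its arguments are lists of equal length, an entry for each row: "translation": the shift along the tool's x, y, z in cm, a list of three; "twist": the turn about the tool's z in degrees. In form: {"translation": [[x, y, z], ...], "twist": [twist, ...]}. A call has 1 to 10 rows; each row shifts and turns the pose as measured when the row begins, along the tool's axes as they then stand; what a row does not reach is not made up. A row lasts 1/8 s, in which the tool goes at most 62.5 mm and 10.7 degrees, less where a joint would pass 70% of its speed; a pose out of reach is approached as far as the arm can. A call is refused whole if a number of a shift passes 6.25 or a number of a turn 10.7, either way. A call with a gripper value outside its range is refused whole. "grip" is the opening in per cent of the stroke, from 0 (shut) to 100 (fully open), set as the call begins (left out, the last holds). The fingers move at their own pace and stop on an object; "force" is the grip in N (left out, the last holds). Time passes only in rows, so rows that do not move let the fingers close. It gives the time, the measured TCP pose, the force and the opening at its end, in the units of the state.
- telemetry.get_obs(): the state, without advancing time (a new reading comes with each control period).
- optics.read_camera(name): name is "scene" or "top"; returns a dict with "img" (480x640x3 uint8, blue, green, red), "fx", "fy", "cx", "cy" (pixels), "extrinsics" (4x4, takes a point from camera to world coordinates). Camera axes: x right, y up, looking along -z (the intrinsics and any distortion apply to the point x, -y, -z); pixel columns grow to the right and rows downward; lengths in m; the calibration is good to about 2 mm. A picture is of the moment at which its call begins. There is no depth.
- env.sign_off(): hands the job in, once; it reports no verdict.
The state is a dict: "time_s": time; "qpos": joint angles; "joint_velocities": joint speeds; "effort": joint torques, N m; "tool_pos": TCP position; "tool_rot": TCP orientation; "force": force on the tool from outside, world axes, zero at the start; "wrist_torque": the same for the moment, N m; "grip_width": finger opening in m.
Only numpy, scipy, OpenCV 4.12 (cv2) and the standard library are available. Lean on these libraries where they do the work, as an engineer would, in place of code of your own. Each camera call takes 0.05 s, during which the arm holds its last target. There are 200 camera calls.

### The job

The one-hand wall clock lying face up on the table, with its glass front taken off, has stopped in the afternoon; its single long hand shows hours and quarter-hours on a twelve-hour dial. Set it to twelve: with a fingertip push the hand forwards (clockwise) round the dial, slowly (no faster than a quarter turn a second) and gently, following the ring of marks with the fingertip just above the dial and never resting on it, until the hand points at the double bar of the twelve, and leave it there. Do not shift or lift the clock, and do not disturb anything else on the table.

Things in the scene. Friction and masses are not known exactly. Their poses are not given: they have to be found in the camera images.
- clock: Round wall clock lying on its back, loose, about 1.3 kg: dark wooden case 280 mm across; its rim (inner radius 126 mm) stands 52 mm above the table. Origin: centre of its back, on the table, on the axis of the hand. x axis from the centre towards the twelve mark, y towards nine, z up.
- dial_centre (a point): Centre of the white dial, on its face, 34 mm above the table; the hand's axis passes through it. The dial is flat, of radius 126 mm.
- twelve_mark (a point): Middle of the double bar that marks twelve, on the dial face, 107 mm from the dial's centre.
- dial: The white dial face, fixed in the clock; same origin and axes as the clock, face 34 mm above that origin. Twelve is marked by a double black bar; three, six and nine by a long single bar, the other hours by a short bar, quarter-hours by thin ticks around the edge.
- arbor (a joint): Angle of the clock's hand from the twelve, in rad, growing clockwise as seen from above: 1.571 at three, 3.142 at six, 4.712 at nine, 6.283 back at twelve (the goal). It starts between 1.85 (half past three) and 3.45 (half past six). It stays where it is left; turning it takes about 0.05 to 0.1 N m (about 1 N at 95 mm from the centre).
- pointer_tip (a point): Outer end of the clock's hand, half-way through its thickness. The hand is a flat black bar 7 mm wide, 4 mm thick, reaching 112 mm from the centre; underside 14 mm, top 18 mm above the dial (48 and 52 mm above the table), so a fingertip about 7 mm above the dial pushes its side. A 32 mm tail points the other way; a nut at the centre rises to 57 mm.
- clock_hand: The clock's single hand itself (origin on the clock's axis at the clock's back, x axis along the hand towards its tip).
- screwdriver: Screwdriver lying beside the clock, 150 mm long. To be left alone.
- dish: Small white dish beside the clock, 60 mm across, 22 mm high. To be left alone.
- winding_key: Brass winding key lying beside the clock, about 70 mm long, 10 mm high. To be left alone.
- glass_front: The clock's round glass front in a brass ring, 268 mm across, 12 mm high, lying on the table to the left. To be left alone.
- mug: Blue mug, 80 mm across, 90 mm high. To be left alone.
- paint_jar: Small glass paint jar with a white cap standing beside the clock, 36 mm across, 42 mm high. To be left alone.

How it is judged:
By the outcome, as a careful person would: the job done as asked, in the order asked, and still so for the second after the job is handed in, with the robot touching nothing.
It also fails if it takes over 61 s, if anything falls off the work surface, if the arm or the gripper's body presses on something with over 40 N, if the wrist force passes 120 N, or if a joint passes its speed limit or range.

## Working session

There is one attempt and no reset: what is moved stays moved. The work goes in short steps, Python scripts to look and compute and a tool call to move; the robot and the scene stay as the last step left them, time stands still between calls to the robot, and variables do not carry over. Pictures are saved under pics/ and viewed, about 8 in all and at most 12, crops included, and the job is handed in when it is done.

Besides the shell and the picture viewer there is one more tool, called after "Request:" as name(argument=value, ...), one argument or row to a line, values as JSON. arm_command: Moves the arm, as the interface text tells. Its arguments: {"type":"object","properties":{"translation":{"type":"array","items":{"type":"array","items":{"type":"number"}}},"twist":{"type":"array","items":{"type":"number"}},"grip":{"type":"number"},"force":{"type":"number"}},"required":["translation","twist"]}

```bash
mkdir -p pics
python3 - <<'E'
from cell import telemetry, optics
import cv2, numpy as np
o=telemetry.get_obs(); print({k:np.round(v,3) for k,v in o.items()})
for n in ("top","scene"):
    c=optics.read_camera(n); cv2.imwrite(f"pics/{n}0.png",c["img"])
    print(n,[c[k] for k in("fx","fy","cx","cy")],np.round(c["extrinsics"],4).tolist(),[k for k in c])
E
```

```text
{'time_s': np.float64(0.0), 'qpos': array([74.605, 18.439, -4.016, 83.174,  1.295, 78.542, -3.26 ]), 'joint_velocities': array([-0.015, -0.05 , -0.038,  0.072,  0.021,  0.066,  0.089]), 'effort': array([-0.0000e+00, -4.9129e+01, -4.0400e-01, -3.1253e+01, -6.4000e-02,
        4.4000e-02,  0.0000e+00]), 'tool_pos': array([ 0.181, -0.624,  0.221]), 'tool_rot': array([ 1.79994e+02,  1.10000e-01, -7.37940e+01]), 'force': array([-0.316,  0.025, -0.855]), 'wrist_torque': array([ 0.015,  0.013, -0.004]), 'grip_width': np.float64(0.087)}
top [446.3971749563591, 446.3971749563591, 313.5094451576392, 237.69127074937663] [[-0.0105, 0.9993, -0.0346, 0.5301], [-0.9999, -0.0108, -0.0087, 0.0073], [-0.0091, 0.0345, 0.9994, 1.0987], [0.0, 0.0, 0.0, 1.0]] ['img', 'fx', 'fy', 'cx', 'cy', 'extrinsics']
scene [537.2345666883538, 537.2345666883538, 311.458475828117, 233.85159076539233] [[0.222, -0.6185, 0.7538, 1.5227], [0.975, 0.1325, -0.1785, -0.2209], [0.0105, 0.7745, 0.6324, 0.8398], [0.0, 0.0, 0.0, 1.0]] ['img', 'fx', 'fy', 'cx', 'cy', 'extrinsics']
```

View pics/top0.png

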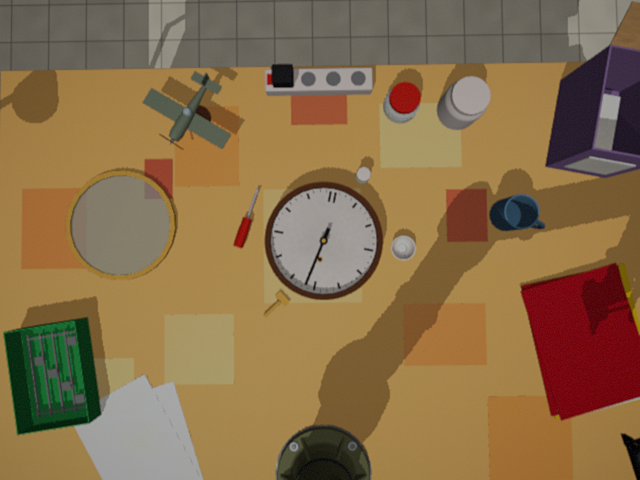

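View pics/scene0.png

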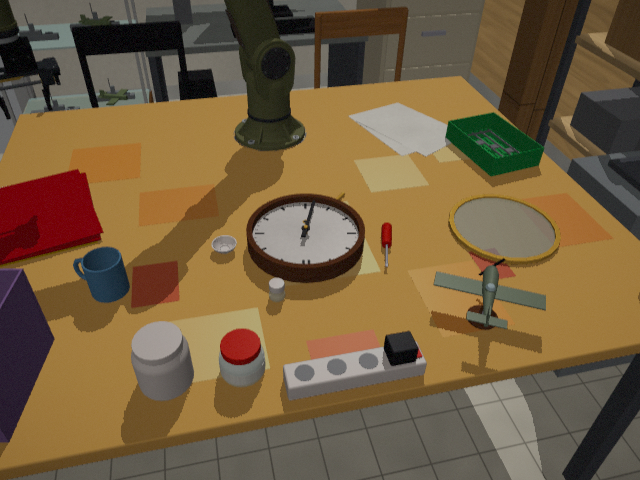

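The top view shows the clock at about (324,240), the double bar near (332,196), and the hand's tip near (306,285), around half past six or a little before. The jar (363,174), dish (403,247), screwdriver (247,217) and key (278,303) lie around it. Next I'll enlarge the clock.

```bash
cat > h.py <<'E'
import numpy as np, cv2
from cell import telemetry, optics
def px2w(c,u,v,z):
    E=np.array(c["extrinsics"]); d=E[:3,:3]@np.array([(u-c["cx"])/c["fx"],-(v-c["cy"])/c["fy"],-1]); o=E[:3,3]
    return o+d*(z-o[2])/d[2]
def w2px(c,p):
    E=np.array(c["extrinsics"]); q=E[:3,:3].T@(np.asarray(p)-E[:3,3])
    return c["cx"]+c["fx"]*q[0]/-q[2], c["cy"]-c["fy"]*q[1]/-q[2]
def crop(img,u0,v0,w,h,s,name):
    cv2.imwrite(name,cv2.resize(img[v0:v0+h,u0:u0+w],None,fx=s,fy=s,interpolation=cv2.INTER_CUBIC))
E
python3 - <<'E'
from h import *
c=optics.read_camera("top"); crop(c["img"],259,175,130,130,4.6,"pics/c1.png")
E
```

```text
(no output)
```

View pics/c1.png

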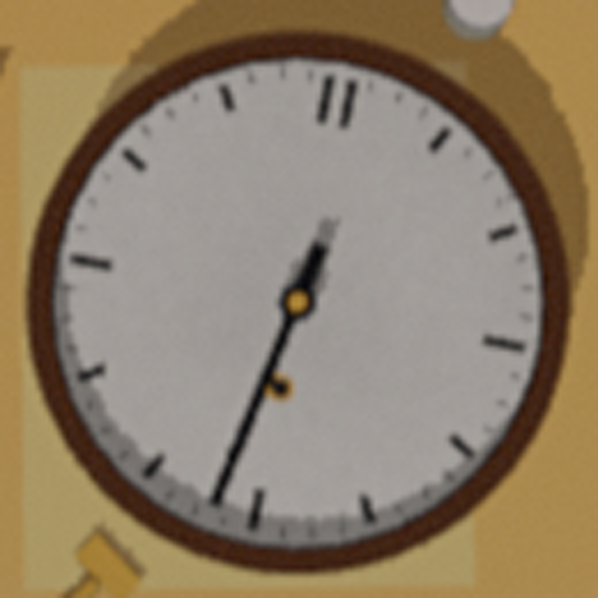

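Run:
```python
from h import *
c=optics.read_camera("top")
f=lambda x,y,z: px2w(c,259+(x+.5)/4.6-.5,175+(y+.5)/4.6-.5,z)
P={k:f(*v) for k,v in dict(m12=(337,102,.034),m6=(257,508,.034),m3=(503,344,.034),m9=(91,263,.034),nut=(297,301,.057),tip=(217,500,.05),jar=(478,5,.04)).items()}
for k,p in P.items(): print(k,p.round(4))
C=(P['m12']+P['m6']+P['m3']+P['m9'])/4; C2=P['nut']
az=lambda d:np.degrees(np.arctan2(d[1],d[0]))
print(C,C2,az(P['m12']-P['m6']),az(P['m9']-P['m3'])-90,az(P['tip']-C2), np.linalg.norm((P['m12']-P['m6'])[:2])/2)
```

```text
m12 [ 0.6644 -0.0284  0.034 ]
m6 [0.4542 0.0155 0.034 ]
m3 [ 0.5376 -0.1128  0.034 ]
m9 [0.582  0.1003 0.034 ]
nut [ 0.5604 -0.0061  0.057 ]
tip [0.4596 0.0357 0.05  ]
jar [ 0.7132 -0.1018  0.04  ]
[ 0.55956192 -0.00634465  0.034     ] [ 0.56039147 -0.00611724  0.057     ] -11.78275129218241 -11.743467118242862 157.47492245120446 0.10734161575286366
```

```bash
cat > plan.py <<'E'
from h import *
import sys, json
C=np.array([.560,-.0062])
def state():
    o=telemetry.get_obs(); p=np.array(o["tool_pos"]); y=o["tool_rot"][2]
    d=p[:2]-C; th=np.degrees(np.arctan2(d[1],d[0]))
    print("t",round(float(o["time_s"]),2),"p",p.round(4),"rot",np.round(o["tool_rot"],1),"R",round(float(np.hypot(*d)),4),"az",round(float(th),1),"F",np.round(o["force"],2),"w",round(float(o["grip_width"]),4),"q",np.round(o["qpos"],0))
    return p,y
def go(p,y,tgt,ty,n):
    """straight line from p,yaw y to tgt,ty in n rows -> rows in tool axes (cm), twists (deg)"""
    T=[];W=[]; s=(np.array(tgt)-p)/n*100; dy=(ty-y)/n
    for i in range(n):
        a=np.radians(y+dy*i); X=np.array([np.cos(a),np.sin(a),0]); Y=np.array([np.sin(a),-np.cos(a),0])
        T.append([round(float(X@s),1),round(float(Y@s),1),round(float(-s[2]),1)]); W.append(round(float(-dy),1))
    print(json.dumps({"translation":T,"twist":W}))
E
python3 - <<'E'
from plan import *
p,y=state(); go(p,y,[.42,-.28,.2],15,9)
E
```

```text
t 0.2 p [ 0.1813 -0.6239  0.2219] rot [ 1.80e+02  1.00e-01 -7.38e+01] R 0.7245 az -121.5 F [-0.3   0.14 -0.17] w 0.0873 q [75. 18. -4. 83.  1. 79. -3.]
{"translation": [[-2.9, -3.6, 0.2], [-2.3, -4.1, 0.2], [-1.5, -4.4, 0.2], [-0.8, -4.6, 0.2], [0.0, -4.7, 0.2], [0.8, -4.6, 0.2], [1.6, -4.4, 0.2], [2.3, -4.0, 0.2], [3.0, -3.6, 0.2]], "twist": [-9.9, -9.9, -9.9, -9.9, -9.9, -9.9, -9.9, -9.9, -9.9]}
```

Request:
arm_command(
  translation=[
    [-2.9,-3.6,0.2],
    [-2.3,-4.1,0.2],
    [-1.5,-4.4,0.2],
    [-0.8,-4.6,0.2],
    [0.0,-4.7,0.2],
    [0.8,-4.6,0.2],
    [1.6,-4.4,0.2],
    [2.3,-4.0,0.2],
    [3.0,-3.6,0.2],
  ],
  twist=[-9.9,-9.9,-9.9,-9.9,-9.9,-9.9,-9.9,-9.9,-9.9],
  grip=0,
  force=20,
)

```text
time_s: 1.32
tool_pos: [0.4152, -0.2655, 0.2013]
tool_rot: [-180.0, 0.1, 17.7]
force: [-0.0, 0.4, -0.2]
grip_width: 0.0055
```

Run:
```python
from plan import *
p,y=state(); go(p,y,[.465,-.0095,.1],92,10)
```

```text
t 1.32 p [ 0.4152 -0.2655  0.2013] rot [-1.80e+02  1.00e-01  1.77e+01] R 0.297 az -119.2 F [-0.02  0.39 -0.21] w 0.0055 q [ 57.   1. -28. 106.   1.  73.  47.]
{"translation": [[1.3, -2.3, 1.0], [1.5, -2.1, 1.0], [1.8, -1.9, 1.0], [2.0, -1.6, 1.0], [2.2, -1.4, 1.0], [2.4, -1.1, 1.0], [2.5, -0.8, 1.0], [2.6, -0.4, 1.0], [2.6, -0.1, 1.0], [2.6, 0.3, 1.0]], "twist": [-7.4, -7.4, -7.4, -7.4, -7.4, -7.4, -7.4, -7.4, -7.4, -7.4]}
```

Request:
arm_command(
  translation=[
    [1.3,-2.3,1.0],
    [1.5,-2.1,1.0],
    [1.8,-1.9,1.0],
    [2.0,-1.6,1.0],
    [2.2,-1.4,1.0],
    [2.4,-1.1,1.0],
    [2.5,-0.8,1.0],
    [2.6,-0.4,1.0],
    [2.6,-0.1,1.0],
    [2.6,0.3,1.0],
  ],
  twist=[-7.4,-7.4,-7.4,-7.4,-7.4,-7.4,-7.4,-7.4,-7.4,-7.4],
)

```text
time_s: 2.58
tool_pos: [0.4612, 0.0027, 0.0986]
tool_rot: [180.0, 0.2, 94.5]
force: [0.4, -0.4, -0.0]
grip_width: 0.0006
```

Run:
```python
from plan import *
p,y=state(); go(p,y,[.465,-.0095,.06],92,4)
for n in("scene","top"):
    c=optics.read_camera(n); u,v=w2px(c,[.56,-.006,.05]); crop(c["img"],int(u)-90,int(v)-80,180,140,4.4,f"pics/{n}2.png"); print(n,u,v,w2px(c,p))
```

```text
t 2.58 p [0.4612 0.0027 0.0986] rot [180.    0.2  94.5] R 0.0992 az 174.8 F [ 0.4  -0.42 -0.02] w 0.0006 q [ 40.   4. -45. 116.   3.  61.  88.]
{"translation": [[-0.3, 0.1, 1.0], [-0.3, 0.1, 1.0], [-0.3, 0.1, 1.0], [-0.3, 0.1, 1.0]], "twist": [0.6, 0.6, 0.6, 0.6]}
scene 306.1067247487865 228.6880753625948 (np.float64(300.98541565378866), np.float64(187.8458863691063))
top 323.08853733941703 240.2975586396088 (np.float64(319.9500724801029), np.float64(283.9309826349392))
```

View pics/scene2.png

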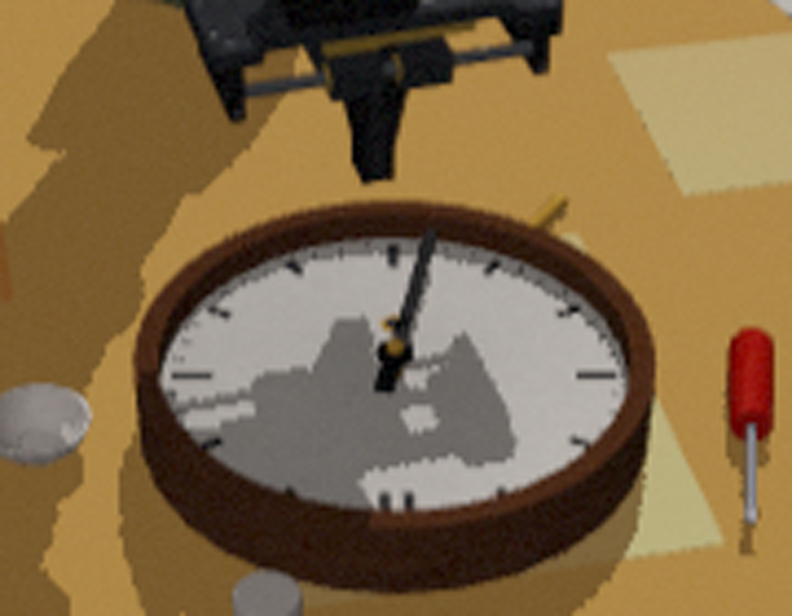

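The scene crop shows the shut fingertip at about (375,180), above the near rim and left of the hand tip (430,235). The tip is about 16 mm wide, and the gripper corners sit well above rim height. The angle behind the hand is right, so I'll lower it.

Request:
arm_command(
  translation=[
    [-0.5,0.1,0.8],
    [-0.5,0.1,0.8],
    [-0.4,0.1,0.8],
    [0,0,0.8],
  ],
  twist=[0.6,0.6,0.6,0.6],
)

```text
time_s: 3.18
tool_pos: [0.4651, -0.0135, 0.0647]
tool_rot: [-180.0, 0.2, 91.6]
force: [0.0, 0.1, -0.4]
grip_width: 0.0004
```

Run:
```python
from plan import *
p,y=state(); go(p,y,[.4655,-.0095,.042],92,4)
```

```text
t 3.17 p [ 0.4651 -0.0135  0.0647] rot [-180.     0.2   91.6] R 0.0952 az -175.6 F [ 0.    0.13 -0.41] w 0.0004 q [ 40.   8. -44. 118.   6.  57.  85.]
{"translation": [[0.1, 0.0, 0.6], [0.1, 0.0, 0.6], [0.1, 0.0, 0.6], [0.1, 0.0, 0.6]], "twist": [-0.1, -0.1, -0.1, -0.1]}
```

Request:
arm_command(
  translation=[
    [0.1,0,0.6],
    [0.1,0,0.6],
    [0.1,0,0.5],
    [0,0,0.3],
    [0,0,0.1],
    [0,0,0],
  ],
  twist=[0,0,0,0,0,0],
)

```text
time_s: 3.92
tool_pos: [0.4646, -0.0101, 0.0417]
tool_rot: [-179.9, 0.1, 91.6]
force: [-0.1, 0.3, -0.1]
grip_width: 0.0004
```

Run:
```python
from plan import *
for i in range(3): p,y=state(); c=optics.read_camera("scene")
u,v=w2px(c,[.48,0,.05]); crop(c["img"],int(u)-55,int(v)-40,110,80,7,"pics/scene3.png")
```

```text
t 3.92 p [ 0.4646 -0.0101  0.0417] rot [-1.799e+02  1.000e-01  9.160e+01] R 0.0955 az -177.7 F [-0.15  0.25 -0.14] w 0.0004 q [ 39.  10. -44. 119.   8.  54.  83.]
t 3.98 p [ 0.4646 -0.0101  0.0417] rot [-1.799e+02  1.000e-01  9.160e+01] R 0.0955 az -177.7 F [ 0.46 -0.55  0.67] w 0.0004 q [ 39.  10. -44. 119.   8.  54.  83.]
t 4.03 p [ 0.4647 -0.0101  0.0418] rot [-1.799e+02  1.000e-01  9.160e+01] R 0.0954 az -177.6 F [-1.09  0.19 -0.62] w 0.0001 q [ 39.  10. -44. 119.   8.  54.  83.]
```

View pics/scene3.png

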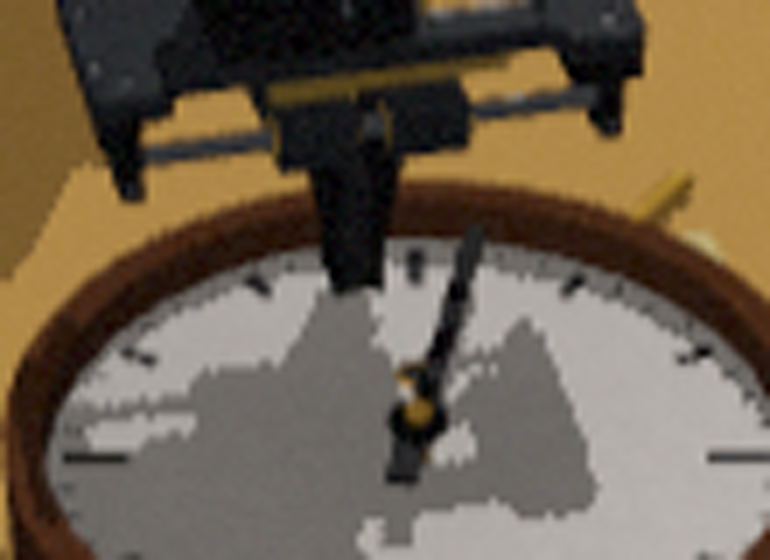

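Run:
```python
from plan import *
c=optics.read_camera("scene"); u,v=w2px(c,[.48,0,.05]); u0,v0=int(u)-55,int(v)-40
E=c["extrinsics"]
for x,y in((130,197),(605,132),(355,290)):
    o=E[:3,3]; d=px2w(c,u0+x/7,v0+y/7,0)-o; print((o+d*(.465-o[0])/d[0]).round(3))
```

```text
[ 0.465 -0.088  0.09 ]
[0.465 0.081 0.093]
[ 0.465 -0.009  0.038]
```

Request:
arm_command(
  translation=[
    [0.4,0.01,0],
    [0.4,0.01,0],
    [0.4,0.01,0],
    [0.4,0.01,0],
    [0.4,0.01,0],
    [0.4,0.01,0],
    [0.4,0.01,0],
    [0.4,0.01,0],
  ],
  twist=[2.5,2.5,2.5,2.5,2.5,2.5,2.5,2.5],
)

```text
time_s: 5.12
tool_pos: [0.4703, 0.021, 0.0427]
tool_rot: [179.9, 0.2, 70.8]
force: [-1.4, -0.5, -1.2]
grip_width: 0.0005
```

Run:
```python
from plan import *
p,y=state()
```

```text
t 5.12 p [0.4703 0.021  0.0427] rot [179.9   0.2  70.8] R 0.0938 az 163.1 F [-1.44 -0.45 -1.2 ] w 0.0005 q [ 34.  10. -42. 118.   9.  55.  58.]
```

Request:
arm_command(
  translation=[
    [0.42,0.0,0.02],
    [0.42,0.0,0.02],
    [0.42,0.0,0.0],
    [0.42,0.0,0],
    [0.42,0.0,0],
    [0.42,0.01,0],
    [0.42,0.01,0],
    [0.42,0.01,0],
    [0.42,0.01,0],
    [0.42,0.01,0],
  ],
  twist=[2.3,2.3,2.5,2.5,2.5,2.5,2.5,2.5,2.5,2.5],
)

```text
time_s: 6.38
tool_pos: [0.4896, 0.0553, 0.0422]
tool_rot: [179.9, 0.5, 45.3]
force: [-1.0, -0.3, 0.6]
grip_width: 0.0005
```

Run:
```python
from plan import *
p,y=state()
c=optics.read_camera("top"); crop(c["img"],259,175,130,130,4.6,"pics/c4.png")
```

```text
t 6.38 p [0.4896 0.0553 0.0422] rot [179.9   0.5  45.3] R 0.0935 az 138.8 F [-0.97 -0.26  0.62] w 0.0005 q [ 27.  13. -40. 115.  11.  56.  27.]
```

View pics/c4.png

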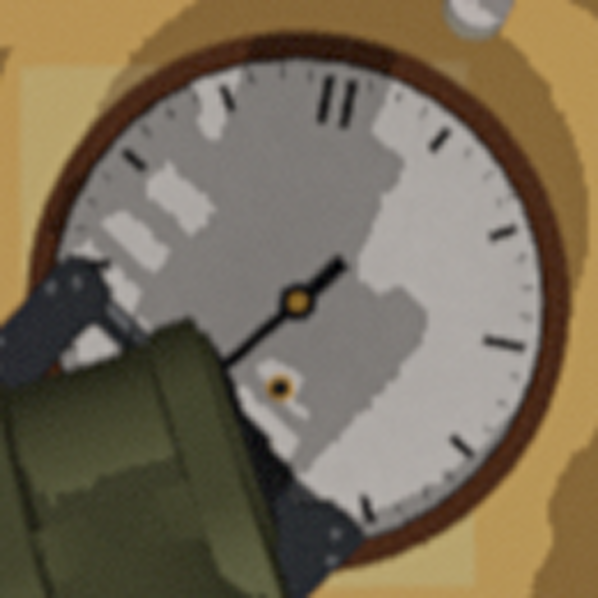

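The hand (from the nut at (297,301) through (225,365)) is being pushed, and the clock hasn't moved. The fingertip leads by about 7°, so it should end near az −4.6°. I'll carry on.

Request:
arm_command(
  translation=[
    [0.5,0.0,0.02],
    [0.5,0.0,0.02],
    [0.5,0.0,0.0],
    [0.5,0.01,0],
    [0.5,0.01,0],
    [0.5,0.01,0],
    [0.5,0.01,0],
    [0.5,0.01,0],
    [0.5,0.01,0],
    [0.5,0.01,0],
  ],
  twist=[2.6,2.6,2.8,2.8,2.8,2.8,2.8,2.8,2.8,2.8],
)

```text
time_s: 7.68
tool_pos: [0.5301, 0.0814, 0.0413]
tool_rot: [179.7, 0.7, 17.0]
force: [-1.3, 0.1, 1.0]
grip_width: 0.0001
```

Run:
```python
from plan import *
p,y=state()
```

```text
t 7.67 p [0.5301 0.0814 0.0413] rot [179.7   0.7  17. ] R 0.0926 az 108.8 F [-1.33  0.12  1.  ] w 0.0001 q [ 19.  18. -35. 109.  13.  57.  -5.]
```

Request:
arm_command(
  translation=[
    [0.5,-0.02,0],
    [0.5,-0.02,0],
    [0.5,-0.02,0.0],
    [0.5,-0.01,0],
    [0.5,-0.01,0],
    [0.5,0,0],
    [0.5,0,0],
    [0.5,0,0],
    [0.5,0,0],
    [0.5,0,0],
  ],
  twist=[2.8,2.8,2.8,2.8,2.8,2.8,2.8,2.8,2.8,2.8],
)

```text
time_s: 8.93
tool_pos: [0.5785, 0.0847, 0.0407]
tool_rot: [179.3, 0.7, -11.6]
force: [1.6, 0.0, 0.3]
grip_width: 0.0005
```

Run:
```python
from plan import *
p,y=state()
```

```text
t 8.93 p [0.5785 0.0847 0.0407] rot [179.3   0.7 -11.6] R 0.0927 az 78.5 F [1.6  0.01 0.3 ] w 0.0005 q [ 13.  23. -29. 102.  13.  59. -32.]
```

Request:
arm_command(
  translation=[
    [0.5,-0.02,-0.03],
    [0.5,-0.02,-0.03],
    [0.5,-0.02,0.0],
    [0.5,-0.02,0],
    [0.5,-0.02,0],
    [0.5,-0.01,0],
    [0.5,-0.01,0],
    [0.5,0,0],
    [0.5,0,0],
    [0.5,0,0],
  ],
  twist=[3,3,3,3,3,3,3,3,3,3],
)

```text
time_s: 10.18
tool_pos: [0.6219, 0.0641, 0.0398]
tool_rot: [178.8, 0.6, -42.2]
force: [0.0, 0.3, 0.5]
grip_width: 0.0007
```

Run:
```python
from plan import *
p,y=state()
```

```text
t 10.18 p [0.6219 0.0641 0.0398] rot [178.8   0.6 -42.2] R 0.0936 az 48.6 F [0.04 0.25 0.52] w 0.0007 q [  9.  26. -22.  96.  11.  61. -59.]
```

Request:
arm_command(
  translation=[
    [0.5,-0.01,-0.05],
    [0.5,-0.01,-0.05],
    [0.5,-0.01,-0.04],
    [0.5,-0.01,-0.04],
    [0.5,0,-0.03],
    [0.5,0,-0.02],
    [0.5,0,-0.02],
    [0.5,0.01,-0.02],
    [0.5,0.01,-0.02],
    [0.5,0.01,-0.02],
  ],
  twist=[3,3,3,3,3,3,3,3,3,3],
)

```text
time_s: 11.42
tool_pos: [0.6485, 0.0259, 0.0403]
tool_rot: [178.5, 0.3, -72.7]
force: [1.3, 1.2, -0.3]
grip_width: 0.0006
```

Run:
```python
from plan import *
p,y=state()
```

```text
t 11.43 p [0.6485 0.0259 0.0403] rot [178.5   0.3 -72.7] R 0.0942 az 19.9 F [ 1.34  1.19 -0.34] w 0.0006 q [  7.  28. -16.  92.   8.  62. -83.]
```

Request:
arm_command(
  translation=[
    [0.45,0,-0.05],
    [0.45,0,-0.05],
    [0.45,0,-0.03],
    [0.45,0.01,-0.03],
    [0.4,0.01,-0.03],
    [0.3,0.01,-0.02],
    [0.2,0,0],
    [0,0,0],
  ],
  twist=[2.7,2.7,2.7,2.7,2.4,1.8,1,0],
)

```text
time_s: 12.42
tool_pos: [0.6533, -0.001, 0.0419]
tool_rot: [178.5, -0.0, -89.4]
force: [-0.8, 0.4, -0.2]
grip_width: 0.0006
```

Run:
```python
from plan import *
p,y=state()
c=optics.read_camera("top"); crop(c["img"],259,175,130,130,4.6,"pics/c5.png")
```

```text
t 12.43 p [ 0.6533 -0.001   0.0419] rot [178.5  -0.  -89.4] R 0.0935 az 3.2 F [-0.8   0.36 -0.2 ] w 0.0006 q [  7.  28. -12.  92.   6.  62. -96.]
```

View pics/c5.png

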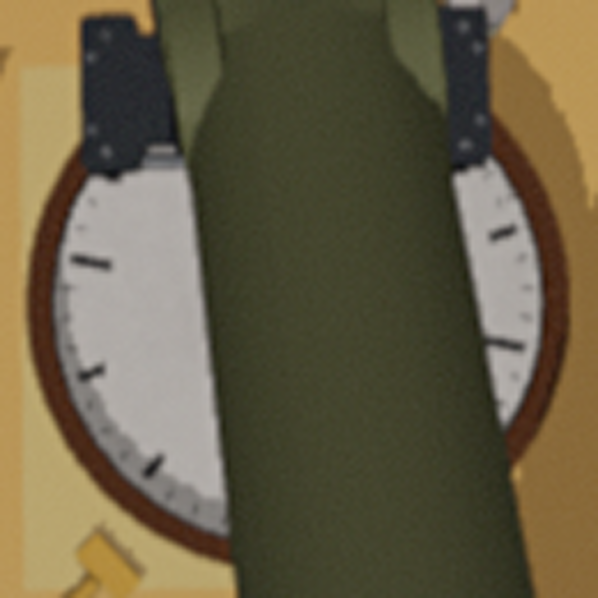

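The arm blocks the top view, so I'll use the scene camera, which faces the twelve.

```bash
cat > look.py <<'E'
from plan import *
def look(name):
    c=optics.read_camera("scene"); u,v=w2px(c,[.63,-.01,.04]); u0,v0=int(u)-50,int(v)-45
    crop(c["img"],u0,v0,100,75,8,name)
    # expected picture of twelve line (dial) and of the hand's top edge ends at az -11.8
    a=np.radians(-11.8); e=np.array([np.cos(a),np.sin(a)])
    for r,z in((.107,.034),(0,.057),(.112,.052),(.05,.052)):
        q=w2px(c,[*(C+r*e),z]); print(r,z,"crop",round((q[0]-u0+.5)*8),round((q[1]-v0+.5)*8))
E
python3 -c "
from look import *
state(); look('pics/s5.png')"
```

```text
t 12.47 p [ 0.6533 -0.0009  0.0419] rot [178.5  -0.  -89.3] R 0.0934 az 3.2 F [ 0.74  0.43 -0.04] w 0.0005 q [  7.  28. -12.  92.   6.  62. -96.]
0.107 0.034 crop 376 472
0 0.057 crop 372 167
0.112 0.052 crop 376 436
0.05 0.052 crop 374 290
```

View pics/s5.png

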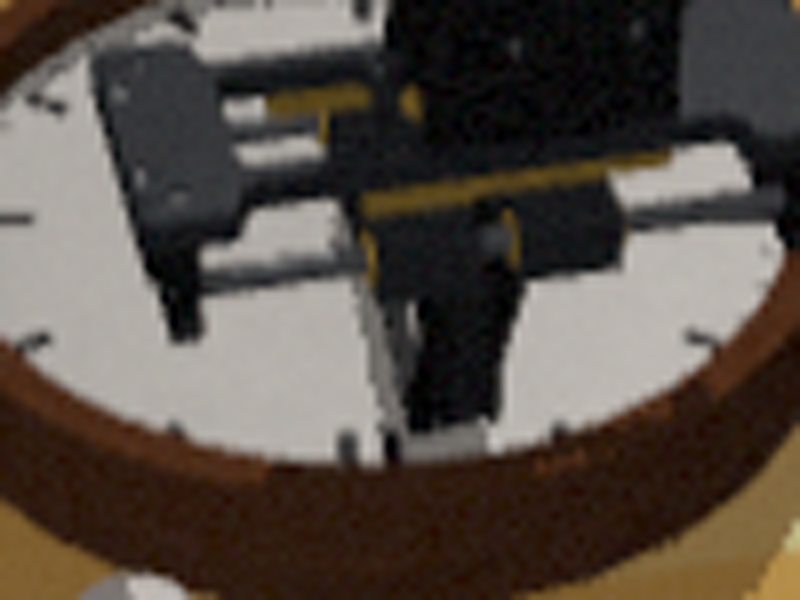

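The double bar shows at (347,445) and (390,445), with its middle at about 368. The hand's bright top runs from (365,285) to a tip near (402,430), which leaves about 5–8° to go. I'll advance 3.5° and look again.

Request:
arm_command(
  translation=[
    [0.2,0,0],
    [0.2,0,0],
    [0.2,0,0],
    [0,0,0],
  ],
  twist=[1.2,1.2,1.2,0],
)

```text
time_s: 13.02
tool_pos: [0.6533, -0.0068, 0.042]
tool_rot: [178.5, -0.1, -93.2]
force: [0.9, 0.3, 0.5]
grip_width: 0.0005
```

```bash
python3 -c "
from look import *
state(); look('pics/s6.png')"
```

```text
t 13.03 p [ 0.6533 -0.0068  0.042 ] rot [ 1.785e+02 -1.000e-01 -9.320e+01] R 0.0933 az -0.4 F [0.91 0.33 0.5 ] w 0.0005 q [  7.  28. -11.  92.   6.  62. -99.]
0.107 0.034 crop 376 472
0 0.057 crop 372 167
0.112 0.052 crop 376 436
0.05 0.052 crop 374 290
```

View pics/s6.png

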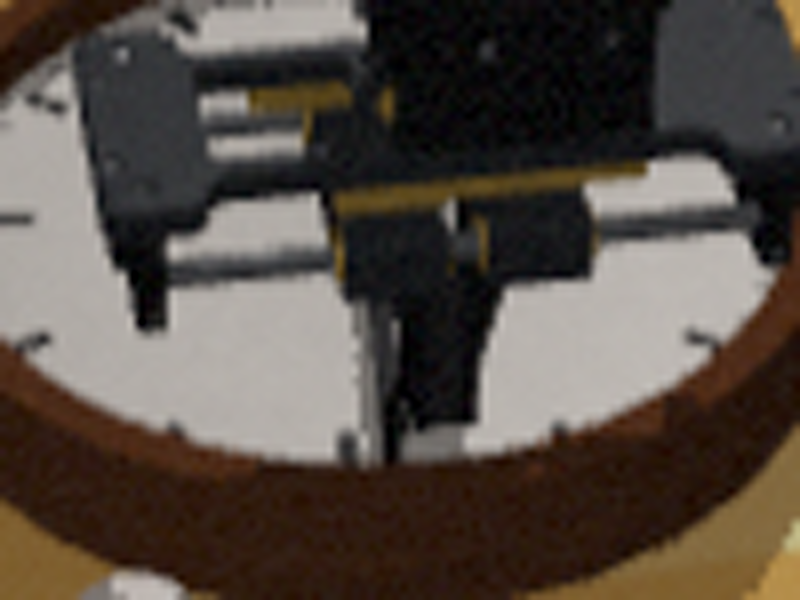

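The hand's tip is now near (377,450) and the double bar's middle is near 368, so about 1–3° is left. The gripper hides part of the hand, so I'll back off, lift and move aside for a clear top view before the last nudge.

Request:
arm_command(
  translation=[
    [-0.8,0,0],
    [-0.8,0,0],
    [-0.2,0,-1],
    [0,0,-3],
    [-1,0,-3],
    [-5,0,-1],
    [-6,0,0],
    [-6,0,0],
    [-6,0,0],
    [-2,0,0],
  ],
  twist=[0,0,0,0,0,0,0,0,0,0],
)

```text
time_s: 14.32
tool_pos: [0.6738, 0.2771, 0.1304]
tool_rot: [178.8, -0.1, -93.5]
force: [-0.4, -0.1, 0.2]
grip_width: 0.0006
```

Run:
```python
from look import *
state()
c=optics.read_camera("top"); crop(c["img"],259,175,130,130,4.6,"pics/c7.png")
c=optics.read_camera("scene"); cv2.imwrite("pics/scene7.png",c["img"])
```

```text
t 14.32 p [0.6738 0.2771 0.1304] rot [ 1.788e+02 -1.000e-01 -9.350e+01] R 0.3053 az 68.1 F [-0.4  -0.05  0.17] w 0.0006 q [ -14.   32.  -16.   75.    8.   75. -123.]
```

View pics/c7.png

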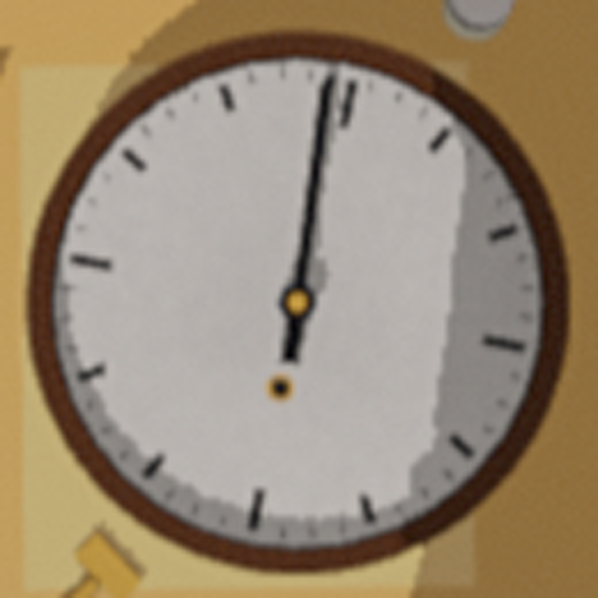

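The clock, key and jar are where they were. The hand's tip at (331,70) lies over the left bar, a few degrees short. I'll measure the angle by sampling the darkness on arcs at hand height.

```bash
cat > meas.py <<'E'
from plan import *
def hand(lo,hi,rs=np.arange(.045,.088,.004),z=.052):
    c=optics.read_camera("top"); g=255-cv2.cvtColor(c["img"],cv2.COLOR_BGR2GRAY).astype(np.float32)
    cx=px2w(c,259+297.5/4.6-.5,175+301.5/4.6-.5,.057)[:2]
    a=np.arange(lo,hi,.2); pts=[]
    for r in rs:
        uv=np.array([w2px(c,[*(cx+r*np.array([np.cos(t),np.sin(t)])),z]) for t in np.radians(a)],np.float32)
        s=cv2.remap(g,uv[None,:,0],uv[None,:,1],cv2.INTER_LINEAR)[0]; w=np.clip(s-np.median(s)-45,0,None); m=(w*a).sum()/w.sum()
        pts.append(cx+r*np.array([np.cos(np.radians(m)),np.sin(np.radians(m))])); print(round(float(m),2),end=" ")
    pts=np.array(pts); vx,vy=cv2.fitLine(pts.astype(np.float32),cv2.DIST_HUBER,0,.01,.01)[:2].ravel()
    print("\nfit az",np.degrees(np.arctan2(vy*np.sign(vx),abs(vx))),"mean chk; target -11.76")
E
python3 -c "
from meas import *
hand(-30,12)"
```

```text
-9.3 -9.01 -8.82 -8.7 -9.05 -8.94 -8.69 -8.76 -8.98 -8.84 -8.77 
fit az -8.46057 mean chk; target -11.76
```

```bash
python3 -c "
from plan import *
p,y=state(); go(p,y,[.653,.022,.12],-96,6)"
```

```text
t 14.47 p [0.6754 0.2708 0.1298] rot [178.9  -0.3 -93.7] R 0.3001 az 67.4 F [-0.53 -1.58 -0.04] w 0.0011 q [ -13.   32.  -16.   75.    8.   75. -123.]
{"translation": [[4.2, 0.1, 0.2], [4.2, 0.1, 0.2], [4.2, 0.0, 0.2], [4.2, 0.0, 0.2], [4.2, -0.0, 0.2], [4.2, -0.0, 0.2]], "twist": [0.4, 0.4, 0.4, 0.4, 0.4, 0.4]}
```

Request:
arm_command(
  translation=[
    [4.2,0.1,0.1],
    [4.2,0.1,0.1],
    [4.2,0,0.1],
    [4.2,0,0.1],
    [4,0,0.1],
    [3.2,0,0],
    [0,0,0],
    [0,0,0],
  ],
  twist=[0.4,0.4,0.4,0.4,0.4,0.4,0,0],
)

```text
time_s: 15.48
tool_pos: [0.6502, -0.0066, 0.1293]
tool_rot: [179.1, -1.3, -98.2]
force: [-0.1, 1.1, 0.1]
grip_width: 0.0006
```

```bash
python3 -c "
from plan import *
p,y=state(); go(p,y,[.653,.022,.06],-96,4)"
```

```text
t 15.47 p [ 0.6502 -0.0066  0.1293] rot [179.1  -1.3 -98.2] R 0.0902 az -0.3 F [-0.12  1.14  0.1 ] w 0.0006 q [   6.   23.  -11.   88.    6.   70. -104.]
{"translation": [[-0.7, 0.0, 1.7], [-0.7, 0.0, 1.7], [-0.7, 0.0, 1.7], [-0.7, 0.0, 1.7]], "twist": [-0.5, -0.5, -0.5, -0.5]}
```

The move coasted about 3 cm too far, but at z = 0.13 it touched nothing. I'll back up before descending.

Request:
arm_command(
  translation=[
    [-1.2,0,0],
    [-1.0,0,0.5],
    [-0.5,0,2],
    [0,0,2],
    [0,0,1.5],
    [0,0,0.5],
    [0,0,0],
  ],
  twist=[-0.5,-0.5,-0.5,-0.5,0,0,0],
)

```text
time_s: 16.35
tool_pos: [0.6509, 0.0249, 0.0565]
tool_rot: [178.8, -1.2, -95.7]
force: [-0.4, 0.3, 0.9]
grip_width: 0.0007
```

```bash
python3 -c "
from plan import *
p,y=state(); go(p,y,[.653,.015,.042],-96,4)"
```

```text
t 16.35 p [0.6509 0.0249 0.0565] rot [178.8  -1.2 -95.7] R 0.0961 az 18.9 F [-0.38  0.3   0.94] w 0.0007 q [   4.   27.  -12.   92.    7.   64. -105.]
{"translation": [[0.2, -0.1, 0.4], [0.2, -0.1, 0.4], [0.2, -0.1, 0.4], [0.2, -0.1, 0.4]], "twist": [0.1, 0.1, 0.1, 0.1]}
```

Request:
arm_command(
  translation=[
    [0,0,0.5],
    [0,0,0.5],
    [0.1,0,0.3],
    [0.2,0,0.1],
    [0.3,0,0],
    [0.3,0,0],
    [0.2,0,0],
    [0,0,0],
  ],
  twist=[0,0,0,0,0,0,0,0],
)

```text
time_s: 17.35
tool_pos: [0.6511, 0.0117, 0.0441]
tool_rot: [179.0, -1.2, -95.8]
force: [-0.4, 0.5, 0.0]
grip_width: 0.0005
```

```bash
python3 -c "
from plan import *
p,y=state(); go(p,y,[.653,-.0117,.042],-96,4)"
```

```text
t 17.35 p [0.6511 0.0117 0.0441] rot [179.   -1.2 -95.8] R 0.0929 az 11.1 F [-0.38  0.48  0.03] w 0.0005 q [   5.   28.  -11.   92.    7.   62. -104.]
{"translation": [[0.6, -0.1, 0.1], [0.6, -0.1, 0.1], [0.6, -0.1, 0.1], [0.6, -0.1, 0.1]], "twist": [0.1, 0.1, 0.1, 0.1]}
```

Request:
arm_command(
  translation=[
    [0.3,-0.03,0.08],
    [0.3,-0.03,0.06],
    [0.3,-0.03,0],
    [0.3,-0.03,0],
    [0.3,-0.03,0],
    [0.3,-0.03,0],
    [0.2,-0.02,0],
    [0.1,0,0],
    [0,0,0],
  ],
  twist=[0,0,0,0,0,0,0,0,0],
)

```text
time_s: 18.48
tool_pos: [0.6508, -0.0101, 0.043]
tool_rot: [179.0, -1.1, -95.8]
force: [-0.2, -0.1, 0.7]
grip_width: 0.0003
```

```bash
python3 -c "
from plan import *
p,y=state()"
```

```text
t 18.48 p [ 0.6508 -0.0101  0.043 ] rot [179.   -1.1 -95.8] R 0.0908 az -2.5 F [-0.15 -0.06  0.72] w 0.0003 q [   6.   28.  -11.   92.    7.   62. -102.]
```

Request:
arm_command(
  translation=[
    [0.05,0,0],
    [0.05,0,0],
    [0,0,0],
  ],
  twist=[0,0,0],
)

```text
time_s: 18.85
tool_pos: [0.6507, -0.0106, 0.043]
tool_rot: [179.0, -1.1, -95.7]
force: [-0.6, 0.3, 0.2]
grip_width: 0.0007
```

```bash
python3 -c "
from plan import *
p,y=state()"
```

```text
t 18.85 p [ 0.6507 -0.0106  0.043 ] rot [179.   -1.1 -95.7] R 0.0908 az -2.8 F [-0.57  0.33  0.22] w 0.0007 q [   7.   28.  -11.   92.    7.   62. -102.]
```

Request:
arm_command(
  translation=[
    [0.1,0,0],
    [0,0,0],
  ],
  twist=[0,0],
)

```text
time_s: 19.1
tool_pos: [0.6506, -0.0116, 0.043]
tool_rot: [179.0, -1.1, -95.7]
force: [-0.8, 0.2, -0.2]
grip_width: 0.0005
```

Request:
arm_command(
  translation=[
    [-0.8,0,0],
    [-0.8,0,0],
    [-0.2,0,-1],
    [0,0,-3],
    [-1,0,-3],
    [-4,0,-1],
    [-5,0,0],
    [-5,0,0],
    [-5,0,0],
    [-3,0,0],
  ],
  twist=[0,0,0,0,0,0,0,0,0,0],
)

```text
time_s: 20.35
tool_pos: [0.6815, 0.2402, 0.1273]
tool_rot: [179.4, -1.2, -96.2]
force: [-0.7, 0.3, 0.8]
grip_width: 0.0004
```

```bash
python3 -c "
from meas import *
state(); hand(-32,10)
c=optics.read_camera('top'); crop(c['img'],259,175,130,130,4.6,'pics/c8.png')"
```

```text
t 20.35 p [0.6815 0.2402 0.1273] rot [179.4  -1.2 -96.2] R 0.2747 az 63.8 F [-0.69  0.34  0.77] w 0.0004 q [ -12.   32.  -15.   76.    9.   74. -123.]
-12.21 -12.08 -12.1 -12.32 -12.05 -12.12 -12.29 -12.03 -12.06 -12.18 -12.02 
fit az -11.888148 mean chk; target -11.76
```

View pics/c8.png

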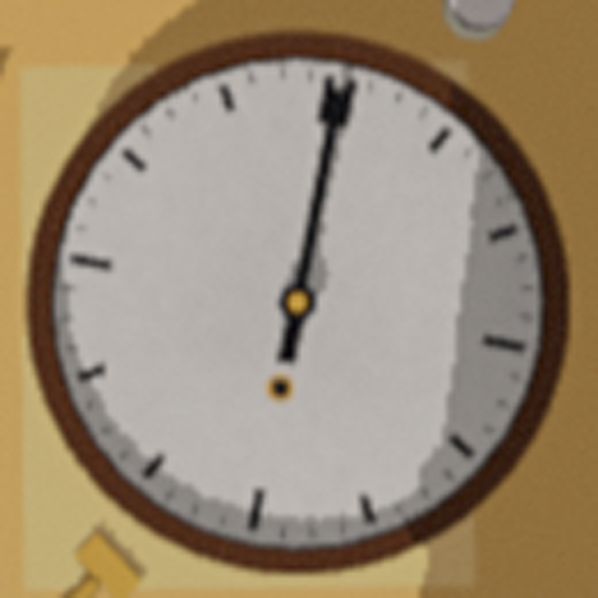

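The hand now lies between the two bars of the twelve, at −12.0 ± 0.2° against the twelve's −11.8°. The clock hasn't moved. I'll let the arm settle and hand the job in.

Request:
arm_command(
  translation=[
    [0,0,-0.5],
    [0,0,0],
    [0,0,0],
    [0,0,0],
  ],
  twist=[0,0,0,0],
)

```text
time_s: 20.95
tool_pos: [0.6822, 0.238, 0.1338]
tool_rot: [179.5, -1.2, -96.2]
force: [0.1, -0.4, 0.8]
grip_width: 0.0007
```

```bash
python3 -c "
from meas import *
state(); hand(-32,10)
from cell import env
print(env.sign_off())"
```

```text
t 20.95 p [0.6822 0.238  0.1338] rot [179.5  -1.2 -96.2] R 0.273 az 63.4 F [ 0.08 -0.43  0.76] w 0.0007 q [ -12.   31.  -15.   76.    9.   75. -123.]
-12.19 -12.07 -12.14 -12.33 -12.05 -12.12 -12.27 -12.05 -12.04 -12.18 -12.02 
fit az -11.87848 mean chk; target -11.76
the job is handed in; nothing more can be done
None
```

The clock is set to twelve and the job is handed in, at about 21 s of the 61 s allowed. I pushed the hand clockwise from about 6:20 with the shut fingertip, about 6–9 mm above the dial, at about 25°/s or slower. I stopped about 3° short, moved the arm aside to measure, then gave a slow final nudge and withdrew.

- **Hand position:** the last top-view check put the hand at −11.9° (line fit) to −12.1° (average of the readings), against −11.8° for the twelve. It lies between the two bars.
- **Clock and surroundings:** in the last close-up the clock, key and jar had not moved. I did not re-check the dish, screwdriver, mug or glass front after the push. The fingers never went near them.
- **Forces:** the readings stayed within about 2 N, close to sensor noise.
- **Disagreements:** before the final nudge, the scene-camera and finger-position estimates of the remaining angle differed (1.3° and up to 4.2°). The clear top view settled it at about 3°. On the way back for the nudge the arm coasted about 3 cm too far, at 0.13 m height, and touched nothing.

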